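# Click the grooved stop post into the welding fixture

### The arm

A 6-joint arm with a two-finger parallel gripper is mounted at the origin on the work surface. World frame = base frame: x ahead of the robot, y to its left, z up, the work surface at z = 0. Lengths are in mm, angles in rad, forces in N, time in s.
With the tool pointing down it reaches from about 300 to 775 mm from the base axis. Payload 14.6 kg.
Tool frame: the origin (TCP) lies at the very end of the fingers, on their centre line; the grasp point (between the pads) lies 19 mm behind it; z points along the fingers, y is the line along which they close (so a half turn about z gives the same grasp; the last joint's range is limited). The gripper opens to 94 mm and grips with 3 to 60 N. Pads are 16 mm wide; open, the fingers measure 119 mm over their backs; the gripper's body (75 mm by 177 mm) begins 78 mm behind the grasp point.
Start: joints at [1.203, 0.3, 1.521, -0, 1.321, -0.067], TCP at [162.954, 525.295, 205.446] pointing down, gripper open.
Joint ranges: [-3.03, 3.03], [-0.79, 2.21], [0.23, 2.52], [-1.04, 4.18], [0, 3.07], [-2.55, 2.55]. Speed limits (rad/s): [2.22, 2.22, 2.57, 3.14, 3.14, 3.14].

### API

Orientations are given as [roll, pitch, yaw] about the fixed x, y, z axes, in that order (R = Rz(yaw) Ry(pitch) Rx(roll)).
In Python, from cell import manip, eyes, ticket gives the robot as it stands. The module is installed in compiled form; this text tells all that it offers.
- The arm moves only by the tool arm_command, never from a script. Its argument "plan" is a list of rows, each a list of 5 numbers: the opening, from -1 (shut) to 1 (fully open), then the shift along the tool's x, y, z in m, then the turn about the tool's z in rad. In form: [[jaw, dx, dy, dz, roll], ...]. A call has 1 to 20 rows; each row shifts and turns the commanded pose from where the row before left it, along the tool's axes as they then stand; what a row does not reach is not made up. A row lasts 1/8 s, in which the tool goes at most 62.5 mm and 10.7 degrees, less where a joint would pass 70% of its speed; a pose out of reach is approached as far as the arm can. A call is refused whole if a number of a shift passes 0.0625 or a number of a turn 0.188, either way. A call with a gripper value outside its range is refused whole. The fingers move at their own pace and stop on an object; "newtons" is the grip in N (left out, the last holds). Time passes only in rows, so rows that do not move let the fingers close. It gives the time, the measured TCP pose, the force, the opening and the grip force at its end, in the units of the state.
- manip.read_state(): the state, without advancing time (a new reading comes with each control period).
- eyes.camera(name): name is "side" or "top" or "wrist"; returns a dict with "img" (420x560x3 uint8, blue, green, red), "z_map" (420x560 float32, mm along the optical axis (not along the pixel's ray), 0 where there is no reading), "fx", "fy", "cx", "cy" (pixels), "eye" and "orientation" of the camera in the world. Camera axes: x right, y down, z forward; pixel columns grow to the right and rows downward; lengths in mm; the calibration is good to about 2 mm. A picture is of the moment at which its call begins.
- ticket.sign_off(): hands the job in; it is judged then, once.
The state is a dict: "clock": time; "joints": joint angles; "qd": joint speeds; "effort": joint torques, N m; "eef_pos": TCP position; "eef_rot": TCP orientation; "wrist_force": force on the tool from outside, world axes, zero at the start; "moment": the same for the moment, N m; "finger_gap": finger opening in mm; "finger_force": force on a finger pad.
Only numpy, scipy, OpenCV 4.12 (cv2) and the standard library are available. Lean on these libraries where they do the work, as an engineer would, in place of code of your own. Each camera call takes 0.05 s, during which the arm holds its last target. There are 200 camera calls.

### The job

On the welding bench, take the round stop post that stands on a grooved shank with a wide collar half-way up, and push it shank-down into the hole of the steel fixture block, past the sprung side ball, until it clicks and the collar sits flush on the block. Press it in with the gripper rather than dropping it, then let go. Leave the other two pieces standing where they are.

Things in the scene. Friction and masses are not known exactly. Their poses are not given: they have to be found in the camera images.
- post_grip (a point): Loose aluminium stop post, 0.3 kg, 108 mm tall, round, upright on its foot. From the foot up: shank 36 mm diameter, 0-50 mm, nose tapered to 26 mm over 10 mm, groove all round at 16-35 mm; collar 68 mm diameter, 50-58 mm; plain head 36 mm diameter, 58-108 mm. This point, where to grasp, is on the axis (z, up) in the head, 85 mm above the foot, 27 mm above the collar's top.
- socket_mouth (a point): Centre of the hole's mouth in the top face of the fixed steel block (100 x 100 mm, 56 mm high). The hole, square, 40 mm wide, goes straight down (z up) right through; a smooth sloping lead-in, 14 mm deep, widens its mouth to 56 mm. x points to the side where a brass plunger sticks out, to 70 mm from the centre. Post home: collar on the block's top, post_grip 35 mm above this point.
- ball (a joint): Metres the sprung ball in the hole's side, 24 mm below the mouth, is pressed back: 0 = out, 8 mm into the hole. It meets the post's nose with the collar some 30 mm above the block; the shank presses it 2 to 8 mm (spring 6 to 11 N). The post's weight does not pass it, a further push of 3 to 10 N does; it then springs out into the groove and the collar comes down on the block.
- square_tube_mid (a point): Bystander: a loose offcut of square steel tube, 40 x 40 mm and 90 mm tall, standing upright, open at the top; this point is its centre, 45 mm above the bench. Leave it.
- foot_mid (a point): Bystander: a loose short aluminium rest foot, 60 mm tall, standing upright: a disc 64 mm in diameter and 10 mm thick lies on the bench and a plain round stem 36 mm in diameter rises from it; no shank below the disc. This point is its centre, 30 mm above the bench. Leave it.
Not all that is in view belongs to the job. What is shaped like the part that bears post_grip but green is not meant.

How it is judged (in metres and radians):
On the way:
1. the gripper pushes the post down the hole, its shank pressing the sprung ball aside (value of joint ball above 0.001 m and contact force between the fingers and post above 0.5 N and horizontal distance between post_grip and socket_mouth below 0.014 m and z of post_grip in the frame of socket_mouth below 0.068 m), for 0.02 s.
At the end, for the whole second after the job is handed in: The post stands upright (within 8 degrees) and at rest in the hole, its axis within 14 mm of the hole's, its collar down on the block to within 4 mm and the ball sprung out into the groove (pressed less than 1.8 mm) (z of post_grip in the frame of socket_mouth below 0.039 m and horizontal distance between post_grip and socket_mouth below 0.014 m and angle between post_grip's own z axis and vertical below 0.15 rad and value of joint ball below 0.0018 m and linear speed of post below 0.02 m/s); the robot touches nothing.
It fails at once if the square tube is moved by more than 30 mm (distance of square_tube_mid from where it was at the start of the episode above 0.03 m).
It fails at once if the rest foot is moved by more than 30 mm (distance of foot_mid from where it was at the start of the episode above 0.03 m).
It also fails if it takes over 40 s, if anything falls off the work surface, if the arm or the gripper's body presses on something with over 40 N, if the wrist force passes 120 N, or if a joint passes its speed limit or range.

## Working session

There is one attempt and no reset: what is moved stays moved. The work goes in short steps, Python scripts to look and compute and a tool call to move; the robot and the scene stay as the last step left them, time stands still between calls to the robot, and variables do not carry over. Pictures are saved under pics/ and viewed, at most 10 in all, crops included, and the job is handed in when it is done.

Besides the shell and the picture viewer there is one more tool, called after "Call:" by a JSON object that holds its "op" and its "data". arm_command: Moves the arm, as the interface text tells. Its arguments: {"type":"object","properties":{"plan":{"type":"array"},"newtons":{"type":"number"}},"required":["plan"]}

```bash
mkdir -p pics; cat > h.py <<'E'
import numpy as np, cv2
from cell import manip, eyes, ticket
from scipy.spatial.transform import Rotation as R
def cam(n):
    c=eyes.camera(n); np.savez('pics/%s.npz'%n,**{k:np.array(v) for k,v in c.items()}); return c
def rot(c):
    o=np.array(c['orientation']); return o if o.shape==(3,3) else R.from_euler('xyz',o).as_matrix()
def world(c,u,v,z=None):
    z=float(c['z_map'][int(v),int(u)]) if z is None else z
    p=np.array([(u-c['cx'])/c['fx']*z,(v-c['cy'])/c['fy']*z,z]); return rot(c)@p+np.array(c['eye'])
E
python3 - <<'E'
from h import *
a=cam('top');b=cam('side')
for c in(a,b):print(c['eye'],c['orientation'],c['fx'],c['cx'],c['cy'])
cv2.imwrite('pics/top.png',a['img']);cv2.imwrite('pics/side.png',b['img'])
print(manip.read_state())
E
```

```text
[ 351.38030939  -43.62715825 1026.75497217] [-2.9852993  -0.00585217 -1.55987911] 442.05747118835484 284.849345062651 212.3847402348736
[  65.33482028 -587.77727551  669.48978828] [-2.26225792 -0.00646521 -0.62060393] 441.3388534511505 281.4140661878274 211.53897171722997
{'clock': 0.1, 'joints': array([ 1.20340863e+00,  3.00391381e-01,  1.52151729e+00,  2.78999346e-06,
        1.32073367e+00, -6.65822457e-02]), 'qd': array([ 0.00018989, -0.00045351, -0.00034696, -0.00099166, -0.00167407,
        0.00029051]), 'effort': array([ 2.02644624e-03, -5.32651448e+01, -3.53279972e+01,  7.09747151e-02,
        2.34845770e-02, -6.81008555e-05]), 'eef_pos': array([162.86417905, 525.07791304, 204.95705183]), 'eef_rot': array([-3.14054547e+00, -7.25354240e-05,  2.84078647e+00]), 'wrist_force': array([-0.31576057, -0.17794076,  0.07622856]), 'moment': array([-0.04095735, -0.00111051,  0.01643556]), 'finger_force': 0.0, 'finger_gap': 93.73260142912358}
```

View pics/top.png

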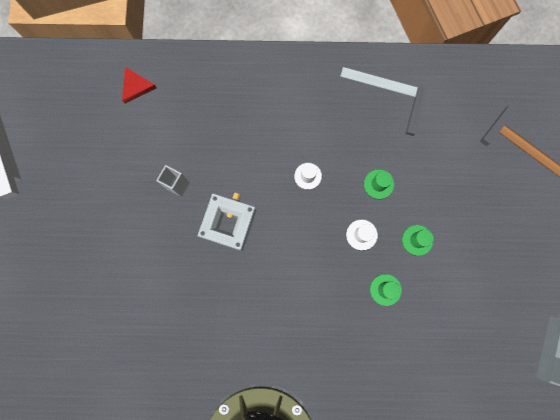

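View pics/side.png

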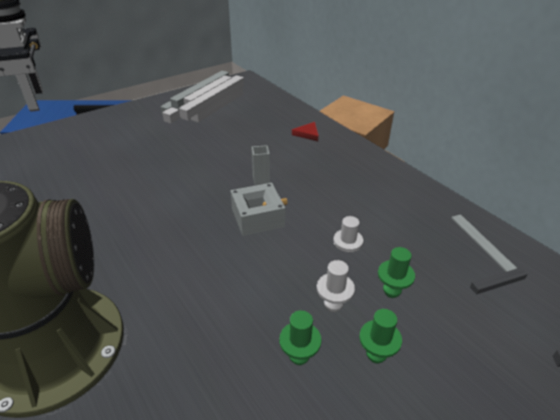

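Candidates: white at top (362,235)/side (337,283) has a collar with a shank beneath it, so it is the post. White at top (308,176)/side (349,233) has its disc on the bench, so it is the rest foot. The greens at top (379,184), (418,240) and (386,290) are decoys. The block is at top (227,222) with its plunger at (236,196), and the tube is at (170,178). I'll check with a close crop and measure.

```bash
python3 - <<'E'
from h import *
L=lambda n:dict(np.load('pics/%s.npz'%n))
t=L('top');s=L('side')
A=cv2.resize(t['img'][180:270,180:300],None,fx=5,fy=5,interpolation=cv2.INTER_CUBIC)[:, :600]
A=cv2.resize(t['img'][150:300,180:440],None,fx=3,fy=3,interpolation=cv2.INTER_CUBIC)[:450,:780]
B=cv2.resize(s['img'][170:320,220:420],None,fx=4,fy=4,interpolation=cv2.INTER_CUBIC)
cv2.imwrite('pics/ct.png',A);cv2.imwrite('pics/cs.png',B)
def cloud(c):
    v,u=np.mgrid[:420,:560];z=c['z_map'];p=np.stack([(u-c['cx'])/c['fx']*z,(v-c['cy'])/c['fy']*z,z],-1)
    return p@rot(c).T+c['eye']
for n,c in(('top',t),('side',s)):
    P=cloud(c);g=c['img'].astype(int);ok=c['z_map']>0
    x0,y0=world(t,362,235)[:2]
    for nm,(u,v),r in(('post',(365,233),60),('foot',(308,174),60),('tube',(170,175),50),('block',(211,208),0)):
        q=world(t,u,v)
        if r:
            m=ok&(np.hypot(P[...,0]-q[0],P[...,1]-q[1])<r)&(P[...,2]>20)
            if nm!='tube': m&=(g.min(-1)>110)
            h=P[m]; zt=np.percentile(h[:,2],97); k=h[h[:,2]>zt-6]
            print(n,nm,'top z',zt.round(1),'mid',((k.max(0)+k.min(0))/2).round(1),k.mean(0).round(1),len(k))
        else:
            q=world(t,227,222)
            m=ok&(np.hypot(P[...,0]-q[0],P[...,1]-q[1])<85)&(abs(P[...,2]-56)<5)
            k=P[m][:,:2].astype(np.float32);print(n,'block',cv2.minAreaRect(k),np.median(P[m][:,2]))
E
```

```text
top post top z 110.2 mid [ 456.7 -215.7  108.7] [ 456.5 -216.   108.2] 230
top foot top z 63.3 mid [599.8 -99.8  61.3] [599.5 -99.8  60.7] 187
top tube top z 92.4 mid [575.1 206.6  91. ] [574.8 206.5  90.2] 120
top block ((483.49005126953125, 83.4046630859375), (101.23309326171875, 100.57113647460938), 72.64268493652344) 56.491610694481494
side post top z 108.9 mid [ 454.6 -217.6  106.8] [ 453.8 -218.2  107.5] 265
side foot top z 61.1 mid [ 597.9 -101.2   58.9] [ 596.8 -101.5   59.2] 162
side tube top z 89.9 mid [572.8 205.6  88.1] [572.1 205.5  87.9] 97
side block ((481.64874267578125, 83.19261169433594), (105.96920013427734, 101.51087188720703), 72.48652648925781) 55.53925249371923
```

View pics/ct.png

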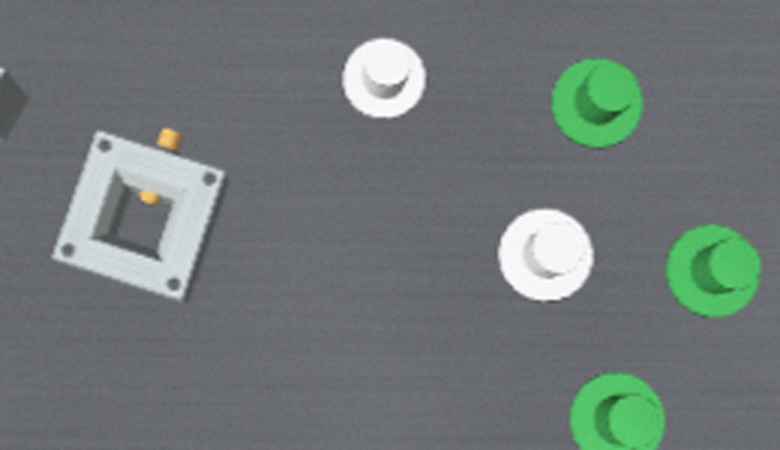

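View pics/cs.png

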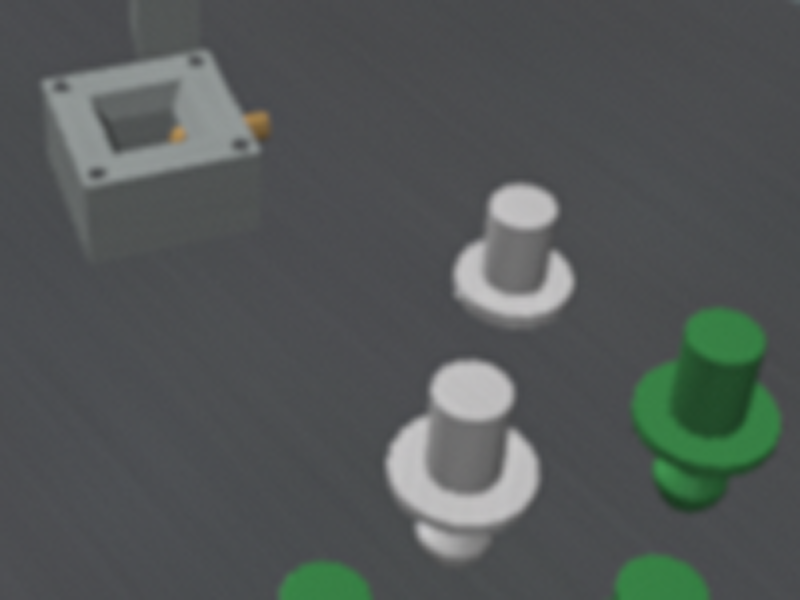

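The crops confirm it. In the top crop the post is at (545,255) and the block hole at (135,212). The side crop shows a shank under the post's collar at (455,535), and the other white piece's disc lies on the bench. Both views agree: post at about (456,-217) with its top at 109, block at about (483,83) with its top at 56. Now moving above the post.

Call:
{"op": "arm_command", "data": {"plan": [[1,-0.025,-0.031,0,0],[1,-0.025,-0.031,0,0],[1,-0.025,-0.031,0,0],[1,-0.025,-0.031,0,0],[1,-0.025,-0.031,0,0],[1,-0.025,-0.031,0,0],[1,-0.025,-0.031,0,0],[1,-0.025,-0.031,0,0],[1,-0.025,-0.031,0,0],[1,-0.025,-0.031,0,0],[1,-0.025,-0.031,0,0],[1,-0.025,-0.031,0,0],[1,-0.025,-0.031,0,0],[1,-0.025,-0.031,0,0],[1,-0.025,-0.031,0,0],[1,-0.025,-0.031,0,0],[1,-0.025,-0.031,0,0],[1,-0.025,-0.031,0,0],[1,-0.025,-0.031,0,0],[1,0,0,0,0]]}}

```text
clock: 2.6
eef_pos: [442.2, -179.6, 204.7]
eef_rot: [3.141, -0.001, 2.839]
wrist_force: [-0.7, 0.3, 0.2]
finger_gap: 93.8
finger_force: 0.0
```

```bash
cat > g.py <<'E'
from h import *
def delta(x,y,s):  # world target xy -> tool shift mm
    d=R.from_euler('xyz',s['eef_rot']).as_matrix().T@(np.array([x,y,s['eef_pos'][2]])-s['eef_pos']); return d.round(1)
E
python3 - <<'E'
from g import *
c=cam('wrist');s=manip.read_state();print(s['clock'],s['eef_pos'],s['eef_rot'],s['joints'].round(2),s['wrist_force'],delta(456,-217,s))
print(c['eye'],c['orientation']);cv2.imwrite('pics/w1.png',c['img'])
E
```

```text
2.65 [ 441.86743578 -178.41416607  204.82105829] [ 3.14131801e+00 -1.35066186e-03  2.83930233e+00] [-0.46  0.14  1.72  0.    1.29 -1.73] [ 0.57577557 -0.57349848 -0.21748455] [-25.  -32.6  -0. ]
[ 376.02167495 -158.87027318  382.96423949] [2.90355616e+00 1.19575403e-03 1.26697450e+00]
```

View pics/w1.png

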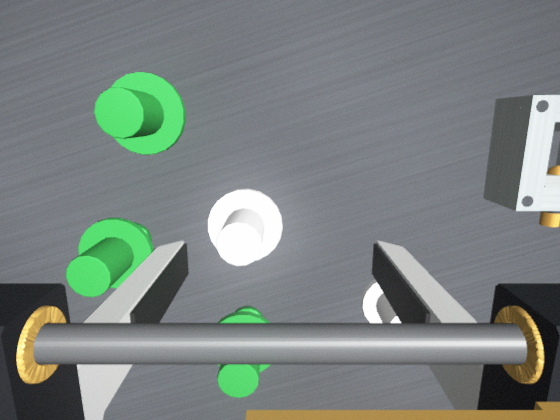

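The wrist view shows the white post's head at (240,242) between the fingers' planes, with greens at (120,112), (92,272) and (240,375). I'll measure the head top and collar.

```bash
python3 - <<'E'
from g import *
c=dict(np.load('pics/wrist.npz'))
v,u=np.mgrid[:420,:560];z=c['z_map'];P=np.stack([(u-c['cx'])/c['fx']*z,(v-c['cy'])/c['fy']*z,z],-1)@rot(c).T+c['eye']
m=(np.hypot(P[...,0]-456,P[...,1]+217)<45)&(c['img'].min(-1)>110)
for a,b in((100,116),(53,64)):
    k=P[m&(P[...,2]>a)&(P[...,2]<b)];print(np.median(k,0).round(1),cv2.minEnclosingCircle(k[:,:2].astype(np.float32)))
s=manip.read_state()
for t in((456,-217),):print(delta(*t,s))
E
```

```text
[ 454.3 -217.1  106.7] ((455.3768005371094, -217.8597412109375), 17.976255416870117)
[ 442.8 -206.6   56.8] ((455.3037109375, -217.7409210205078), 33.90967559814453)
[-25.  -32.6  -0. ]
```

Call:
{"op": "arm_command", "data": {"plan": [[1,-0.0122,-0.0166,0,0],[1,-0.0122,-0.0166,0,0],[1,0,0,0.02,0],[1,0,0,0.025,0],[1,0,0,0.025,0],[1,0,0,0.025,0],[1,0,0,0.025,0],[1,0,0,0.018,0],[1,0,0,0,0],[1,0,0,0,0]], "newtons": 40}}

```text
clock: 3.9
eef_pos: [456.1, -217.2, 68.3]
eef_rot: [-3.141, 0.001, 2.841]
wrist_force: [0.1, -0.2, -0.4]
finger_gap: 93.6
finger_force: 0.0
```

Call:
{"op": "arm_command", "data": {"plan": [[-1,0,0,0,0],[-1,0,0,0,0],[-1,0,0,0,0],[-1,0,0,0,0],[-1,0,0,0,0],[-1,0,0,0,0],[-1,0,0,0,0],[-1,0,0,0,0]]}}

```text
clock: 4.9
eef_pos: [455.6, -216.9, 67.4]
eef_rot: [3.142, -0.0, 2.841]
wrist_force: [0.5, 0.7, -0.8]
finger_gap: 35.5
finger_force: 40.0
```

Call:
{"op": "arm_command", "data": {"plan": [[-1,0,0,-0.01,0],[-1,0,0,-0.025,0],[-1,0,0,-0.03,0],[-1,0,0,-0.03,0],[-1,0,0,-0.015,0],[-1,0.0063,0.0295,0,0],[-1,0.0063,0.0295,0,0],[-1,0.0063,0.0295,0,0],[-1,0.0063,0.0295,0,0],[-1,0.0063,0.0295,0,0],[-1,0.0063,0.0295,0,0],[-1,0.0063,0.0295,0,0],[-1,0.0063,0.0295,0,0],[-1,0.0063,0.0295,0,0],[-1,0.0063,0.0295,0,0],[-1,0,0,0,0],[-1,0,0,0,0]]}}

```text
clock: 7.02
eef_pos: [482.6, 83.1, 177.2]
eef_rot: [-3.141, -0.001, 2.841]
wrist_force: [0.3, -0.0, -2.9]
finger_gap: 35.3
finger_force: 40.0
```

```bash
python3 - <<'E'
from g import *
s=manip.read_state();print(s['eef_pos'],s['eef_rot'],s['wrist_force'],s['finger_gap'],s['joints'].round(2))
for n in('top','side','wrist'):
    c=cam(n);z=c['z_map'];v,u=np.mgrid[:420,:560]
    P=np.stack([(u-c['cx'])/c['fx']*z,(v-c['cy'])/c['fy']*z,z],-1)@rot(c).T+c['eye']
    d=np.hypot(P[...,0]-483,P[...,1]-83)
    k=P[(z>0)&(d<85)&(abs(P[...,2]-56)<4)]
    print(n,len(k),cv2.minAreaRect(k[:,:2].astype(np.float32)) if len(k)>9 else '')
    cl=P[(z>0)&(d<60)&(P[...,2]>158)&(P[...,2]<176)&(c['img'].min(-1)>90)]
    if len(cl)>9: print(' collar',np.median(cl,0),cv2.minEnclosingCircle(cl[:,:2].astype(np.float32)))
    if n=='wrist':W=c['img']
    if n=='side':S=c['img']
cv2.imwrite('pics/w2.png',np.hstack([cv2.resize(W,(400,300)),cv2.resize(S[60:285,130:430],(400,300))]))
E
```

```text
[482.583423    83.12347507 177.15000263] [-3.14113529e+00 -6.21233245e-04  2.84101011e+00] [ 3.24932648e-01 -1.77332647e-03 -2.90967133e+00] 35.28071830230702 [ 0.1   0.19  1.72 -0.    1.23 -1.17]
top 133 ((441.21826171875, 56.37642288208008), (23.414369583129883, 35.714115142822266), 72.62797546386719)
side 955 ((481.0208435058594, 82.54179382324219), (104.20494079589844, 101.39395141601562), 73.64743041992188)
 collar [468.89043209  68.69478485 167.44037085] ((481.81097412109375, 81.7900390625), 35.00937271118164)
wrist 5919 ((468.84893798828125, 86.08216857910156), (100.29531860351562, 72.78917694091797), 72.76177978515625)
 collar [463.62358128  89.691179   166.72386223] ((476.92120361328125, 83.86421203613281), 33.11332321166992)
```

View pics/w2.png

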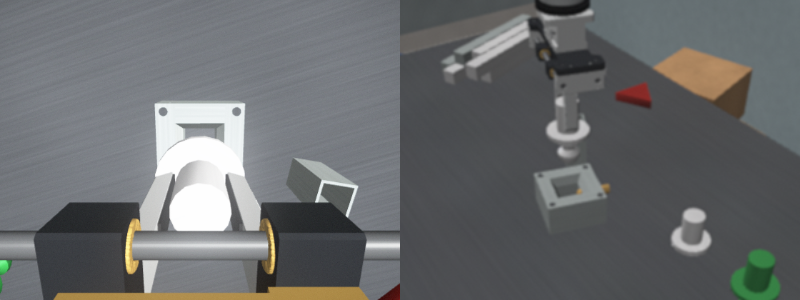

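Side view: the post hangs upright, collar at (568,130), over the hole at (570,185). The offset is about 1 mm, within the lead-in. Descending to just above the ball.

Call:
{"op": "arm_command", "data": {"plan": [[-1,0,0,0.015,0],[-1,0,0,0.015,0],[-1,0,0,0.015,0],[-1,0,0,0.01,0],[-1,0,0,0.008,0],[-1,0,0,0.004,0],[-1,0,0,0,0],[-1,0,0,0,0]]}}

```text
clock: 8.18
eef_pos: [483.0, 83.5, 110.8]
eef_rot: [3.141, 0.001, 2.841]
wrist_force: [-0.3, 0.9, -2.9]
finger_gap: 35.3
finger_force: 40.0
```

Call:
{"op": "arm_command", "data": {"plan": [[-1,0,0,0.004,0],[-1,0,0,0.004,0],[-1,0,0,0.004,0],[-1,0,0,0.003,0],[-1,0,0,0,0]]}}

```text
clock: 8.8
eef_pos: [481.5, 83.8, 94.6]
eef_rot: [-3.141, -0.004, 2.841]
wrist_force: [-6.9, 2.3, -3.6]
finger_gap: 35.4
finger_force: 40.0
```

The ball is pressing sideways with about 7 N and there is no wall jam. Continuing down.

Call:
{"op": "arm_command", "data": {"plan": [[-1,0,0,0.004,0],[-1,0,0,0.004,0],[-1,0,0,0.004,0],[-1,0,0,0.003,0],[-1,0,0,0.002,0],[-1,0,0,0,0]]}}

```text
clock: 9.55
eef_pos: [480.9, 83.7, 76.9]
eef_rot: [-3.14, -0.005, 2.841]
wrist_force: [-5.6, 2.6, -9.9]
finger_gap: 35.3
finger_force: 40.0
```

Call:
{"op": "arm_command", "data": {"plan": [[-1,0,0,0.002,0],[-1,0,0,0.0015,0],[-1,0,0,0.001,0],[-1,0,0,0,0],[-1,0,0,0,0]]}}

```text
clock: 10.18
eef_pos: [482.7, 83.4, 73.8]
eef_rot: [-3.141, -0.0, 2.841]
wrist_force: [-3.3, 0.0, -7.4]
finger_gap: 35.7
finger_force: 40.0
```

Call:
{"op": "arm_command", "data": {"plan": [[-1,0,0,0.001,0],[-1,0,0,0.001,0],[-1,0,0,0,0],[-1,0,0,0,0]]}}

```text
clock: 10.68
eef_pos: [483.1, 83.5, 73.4]
eef_rot: [3.141, 0.001, 2.841]
wrist_force: [-12.3, -1.4, 15.5]
finger_gap: 35.5
finger_force: 40.0
```

It is seated: 15 N upward reaction at TCP z 73.4, as predicted. Release and rise.

Call:
{"op": "arm_command", "data": {"plan": [[0,0,0,0,0],[1,0,0,0,0],[1,0,0,0,0],[1,0,0,0,0],[1,0,0,0,0],[1,0,0,-0.01,0],[1,0,0,-0.025,0],[1,0,0,-0.03,0],[1,0,0,-0.03,0],[1,0,0,-0.03,0],[1,-0.03,0,-0.02,0],[1,-0.03,0,0,0],[1,0,0,0,0],[1,0,0,0,0]]}}

```text
clock: 12.42
eef_pos: [539.5, 65.9, 217.0]
eef_rot: [-3.141, -0.0, 2.841]
wrist_force: [-0.3, -0.2, -0.0]
finger_gap: 94.3
finger_force: 0.0
```

```bash
python3 - <<'E'
from g import *
s=manip.read_state();print(s['clock'],s['eef_pos'],s['wrist_force'],s['finger_gap'])
for n in('side','wrist'):
    c=cam(n);z=c['z_map'];v,u=np.mgrid[:420,:560]
    P=np.stack([(u-c['cx'])/c['fx']*z,(v-c['cy'])/c['fy']*z,z],-1)@rot(c).T+c['eye']
    d=np.hypot(P[...,0]-483,P[...,1]-83)
    for a,b,r in((50,60,80),(60,70,36),(108,122,30)):
        k=P[(z>0)&(d<r)&(P[...,2]>a)&(P[...,2]<b)]
        if len(k)>9:print(n,np.median(k,0).round(1),cv2.minEnclosingCircle(k[:,:2].astype(np.float32)),len(k))
    if n=='side':cv2.imwrite('pics/s3.png',cv2.resize(c['img'][140:290,200:400],None,fx=4,fy=4))
E
```

```text
12.425 [539.52165118  65.87002046 217.0062783 ] [-0.29801065 -0.24590061 -0.01372442] 94.2587397683764
side [465.3  59.1  55.7] ((479.471923828125, 82.1821517944336), 69.79650115966797) 807
side [471.1  70.5  63.8] ((481.2198486328125, 82.96163940429688), 34.38511657714844) 299
side [479.9  80.7 113.3] ((480.7044677734375, 84.02204895019531), 18.839170455932617) 149
wrist [476.2  81.2  54.9] ((481.89727783203125, 81.6256332397461), 70.22750091552734) 8087
wrist [478.   84.5  62.8] ((482.1813659667969, 83.04178619384766), 33.904815673828125) 2976
wrist [482.   83.2 112.8] ((482.4549255371094, 83.04598999023438), 17.915536880493164) 1827
```

View pics/s3.png

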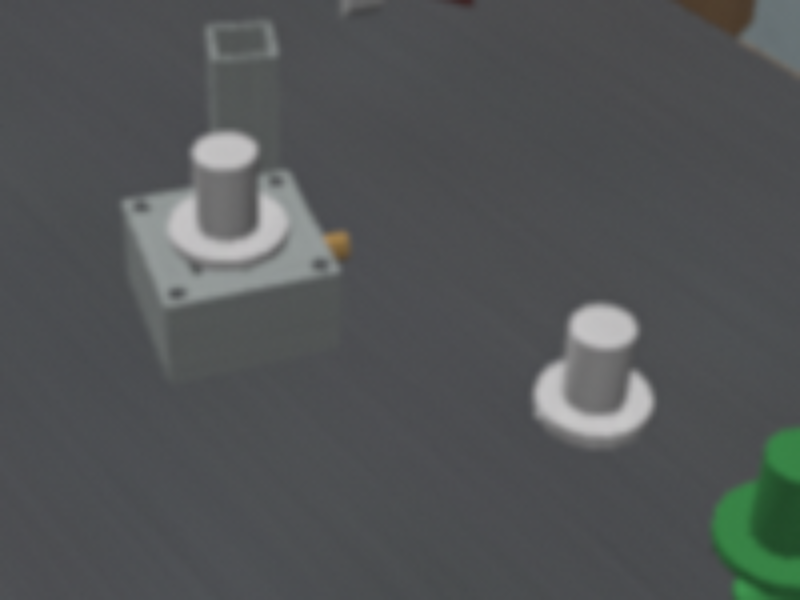

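The post stands at (226,190) with its collar flush: collar top is 8 mm above the block and head top about 113 mm. It is centred and upright, and the tube and foot are undisturbed.

```bash
python3 -c "
from cell import ticket
print(ticket.sign_off())"
```

```text
the job is handed in; nothing more can be done
None
```

The post was pressed past the ball and released, and the cameras show it upright and centred with its collar flush on the block. The tube and rest foot look unmoved, and the job is handed in; no verdict came back, and the ball joint itself can't be read.

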